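# Raise the roll bar to the top rung and hang the tape roll

### The arm

A 6-joint arm with a two-finger parallel gripper is mounted at the origin on a cart in front of the work surface, level with it; the furniture and walls round the work are solid. World frame = base frame: x ahead of the robot, y to its left, z up, the work surface at z = 0. Lengths are in m, angles in rad, forces in N, time in s.
With the tool pointing down it reaches from about 0.25 to 0.8 m from the base axis. Payload 3.9 kg.
Tool frame: the origin (TCP) lies midway between the tips of the shut fingers; the grasp point (between the pads) lies 19 mm behind it; z points along the fingers, y is the line along which they close (so a half turn about z gives the same grasp; the last joint's range is limited). The gripper opens to 85 mm and grips with 20 to 120 N. Pads are 22 mm wide; open, the fingers measure 114 mm over their backs; the gripper's body (76 mm by 85 mm) begins 54 mm behind the grasp point. The pads swing forward as they close: fully open they stand 13 mm farther back than shut.
Start: joints at [-1.263, 0.26, -0.138, 1.173, 0, 1.571], TCP at [0.159, -0.5, 0.211] pointing down, gripper open.
Joint ranges: [-2.78, 2.78], [-0.83, 1.72], [-1.28, 1.37], [-1.9, 2.12], [-1.57, 1.48], [-3.14, 3.14]. Speed limits (rad/s): [2.57, 2.57, 3.14, 3.14, 3.14, 3.14].

### API

Orientations are given as a rotation vector (axis times angle).
In Python, from station import manip, imaging gives the robot as it stands. Calls block until the motion is done:
- manip.goto(position, orientation): joint-space move of the TCP to a pose.
- manip.servo_line(position, orientation=None, speed=0.15, force_limit=None): straight line of the TCP; orientation=None keeps the orientation; speed is the mean speed in m/s. With force_limit (N) it stops when the force on the tool has changed by that much, and returns True; else False.
- manip.move_j(angles): joint-space move.
- manip.command_gripper(opening, grasp_force=None): finger opening in m; grasp_force is the grip in N (None keeps the last); returns when the fingers have stopped.
- manip.hold(seconds).
- manip.solve_ik(position, orientation): joint angles nearest the present ones, or None.
- manip.sense(): the state.
- imaging.snapshot(name): name is "side" or "top"; returns a dict with "img" (400x640x3 uint8, red, green, blue), "fx", "fy", "cx", "cy" (pixels), "R" (3x3) and "t" (3): a world point X has camera coordinates R X + t. Camera axes: x right, y down, z forward; pixel columns grow to the right and rows downward; lengths in m; the calibration is good to about 2 mm. A picture is of the moment at which its call begins. There is no depth.
A pose or a line that the arm cannot do raises manip.PlanningError and nothing moves.
- manip.sign_off(): hands the job in; it is judged then, once.
The state is a dict: "time": time; "joint_positions": joint angles; "dq": joint speeds; "effort": joint torques, N m; "eef_pos": TCP position; "ee_rot": TCP orientation; "wrist_force": force on the tool from outside, world axes, zero at the start; "ft_torque": the same for the moment, N m; "width": finger opening in m; "grasp_force": force on a finger pad.
Only numpy, scipy, OpenCV 4.12 (cv2) and the standard library are available. Lean on these libraries where they do the work, as an engineer would, in place of code of your own. Each camera call takes 0.05 s, during which the arm holds its last target. There are 200 camera calls.

### The job

The roll bar of the ladder stand is parked at the bottom: lift it until its gravity pawl has passed over the top rung, without forcing it against the stop, then let it down gently until the pawl rests on that rung and carries it, and let go. Then take the big paper-tape roll out of its cradle and hang it on the bar. Do not drop the bar or bear down hard on it, and leave the other things where they are.

Things in the scene. Friction and masses are not known exactly. Their poses are not given: they have to be found in the camera images.
- stand: Bench roll stand: grey base plate 100 x 225 x 8 mm with two aluminium uprights 230 mm high, 68 mm apart. Origin on the table midway between the uprights' feet, z up; its -y points from the uprights along the roll bar. Between the uprights two horizontal steel rungs (10 mm thick, 36 mm apart) and above them a flat stop, all in one frame. That frame is bolted through slots: its height differs by up to 12 mm either way from one start to the next and is not measured.
- carriage (a joint): Height in m of the grey carriage above its parked place at the bottom. It slides freely up the uprights (0.5 to 0.8 kg, about 1 N friction) and falls when let go unless its pawl rests on a rung. The pawl rests on the lower rung at 0.025 to 0.049, on the top rung at 0.061 to 0.085, always 0.036 higher than the lower; the bumpers meet the stop 9 mm above the top seat.
- bar_mid (a point): Grip point on the axis of the roll bar, 110 mm in front of the uprights (along the stand's -y); the bar is a steel bar 16 mm thick, level, along y of this frame, from the carriage (whose front is 20 mm before the middle of the uprights) to a black end disc 24 mm across at 180 to 186 mm. Parked, its axis is 50 mm above the table. It is lifted with the carriage.
- pawl_pivot (a point): Pivot of the steel gravity pawl on the carriage, 42 mm above the bar's axis and 14 mm in front of the rungs; its weighted tail stands out to 48 mm in front of the uprights, over the root of the bar. As the carriage rises a rung pushes its strut forward; once 1 mm above its seat on that rung it drops back over it by its weighted tail within 0.2 s; lowered, it lands on the rung and holds.
- bumpers: Two rubber bumpers 10 mm across on top of the carriage, their tops 58 mm above the bar's axis; they meet the stop when the carriage is lifted all the way and give about 1 mm for 3 N.
- roll_center (a point): Centre of the big brown paper-tape roll: 124 mm outside, 50 mm hole, 40 mm wide (core 42 mm). Its axis is y of this frame, level. It stands on its rim in the cradle, this point 72 mm above the table; take it across its width at the top of the rim. 0.15 to 0.31 kg.
- cradle: Low dark steel cradle 104 x 110 x 20 mm fixed to the table, with two rails along its y that the roll stands on; origin under its middle. The roll stands up to 20 mm off the middle along y.
- tape_masking: Roll of masking tape lying flat left of the stand, 96 mm across, 25 mm high; origin under its middle. A bystander.
- marker: Marker pen lying beside the cradle, 135 mm long, 17 mm thick. A bystander.
- eraser: Eraser 58 x 23 x 13 mm. A bystander.
- glue_stick: Glue stick standing upright, 27 mm across, 106 mm high, left of the stand. A bystander.
- staple_remover: Claw staple remover 64 x 20 x 26 mm, left of the stand. A bystander.

How it is judged:
On the way:
1. the bar hangs by its pawl on the top rung, let go, with the roll not yet on it (value of joint carriage between 0.057 and 0.09 m and velocity of joint carriage between -0.01 and 0.01 m/s and contact force between the fingers and carriage below 0.3 N and distance between roll_center and bar_mid above 0.1 m), for 0.3 s.
At the end, for the whole second after the job is handed in: The carriage rests by its pawl on the top rung (57 to 90 mm above its parked place) and the roll hangs at rest on the bar, its centre 11 to 21 mm below the bar's axis and within 12 mm sideways, between carriage and end disc, its axis within 0.25 rad of the bar (value of joint carriage between 0.057 and 0.09 m and velocity of joint carriage between -0.01 and 0.01 m/s and x of roll_center in the frame of bar_mid between -0.012 and 0.012 m and y of roll_center in the frame of bar_mid between -0.052 and 0.065 m and z of roll_center in the frame of bar_mid between -0.021 and -0.011 m and angle between the y axis of roll_center and the y axis of bar_mid, either way round below 0.25 rad and linear speed of tape_roll below 0.03 m/s); the robot touches nothing.
It fails at once if the bumpers are pressed against the stop with more than 25 N (contact force between bumpers and anything else above 25 N).
It fails at once if the pawl is slammed or pressed on a rung with more than 25 N (contact force between pawl and anything else above 25 N).
It fails at once if the bar is dropped: the carriage falls faster than 0.18 m/s (velocity of joint carriage below -0.18 m/s).
It fails at once if a bystander is pushed more than 20 mm or knocked over (distance of any of tape_masking, marker, eraser, glue_stick, staple_remover from where it was at the start of the episode above 0.02 m or angle between glue_stick's own z axis and vertical above 0.5 rad).
It also fails if it takes over 58 s, if anything falls off the work surface, if the arm or the gripper's body presses on something with over 40 N, if the wrist force passes 120 N, or if a joint passes its speed limit or range.

## Working session

There is one attempt and no reset: what is moved stays moved. The work goes in short steps, each a Python script; the robot and the scene stay as the last script left them, time stands still between calls to the robot, and variables do not carry over. Pictures are saved under pics/ and viewed, at most 10 in all, crops included, and the job is handed in when it is done.

```bash
mkdir -p pics; ls; python3 - <<'E'
from station import manip, imaging
import cv2
for n in("top","side"):
    s=imaging.snapshot(n); cv2.imwrite(f"pics/{n}0.png",s["img"][:,:,::-1])
    print(n,s["fx"],s["fy"],s["cx"],s["cy"],s["R"],s["t"])
print(manip.sense())
E
```

```text
pics
top 415.7946667683428 415.7946667683428 314.9568253718087 199.69267865179063 [[-0.01603688 -0.99986743 -0.00281788]
 [-0.99397185  0.01624789 -0.10842492]
 [ 0.10845633  0.0010621  -0.99410065]] [-0.08833721  0.47147296  1.04141281]
side 501.2402237556616 501.2402237556616 313.69978633675345 204.7587415431649 [[-0.89623972 -0.44344826 -0.0103927 ]
 [-0.24074171  0.50596726 -0.82827566]
 [ 0.37255577 -0.73983158 -0.56022444]] [0.3761398  0.24045149 1.39026649]
{'time': 0.1, 'joint_positions': array([-1.26299111e+00,  2.60634011e-01, -1.39262635e-01,  1.17268460e+00,
       -1.71245677e-05,  1.57080664e+00]), 'dq': array([ 9.68363003e-04,  3.03011648e-05,  2.72726570e-03, -4.01200301e-04,
        1.03505546e-03,  1.22243949e-03]), 'effort': array([-5.99357099e-04, -4.06508160e+01,  2.54528350e+01,  1.01308920e-02,
        7.81341445e-07, -4.53443533e-06]), 'eef_pos': array([ 0.15885446, -0.49970424,  0.2100314 ]), 'ee_rot': array([-3.10272220e+00, -4.81306895e-01,  4.56142267e-04]), 'wrist_force': array([ 0.05003925, -0.89776158, -0.53034812]), 'ft_torque': array([-0.00316291, -0.07784276,  0.03089302]), 'grasp_force': 0.0, 'width': 0.08557246490251198}
```

View pics/top0.png

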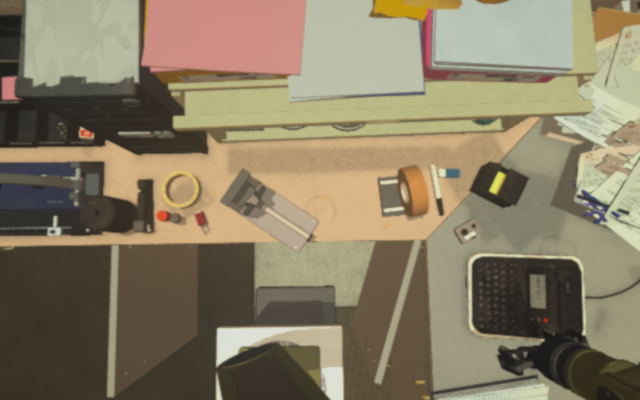

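View pics/side0.png

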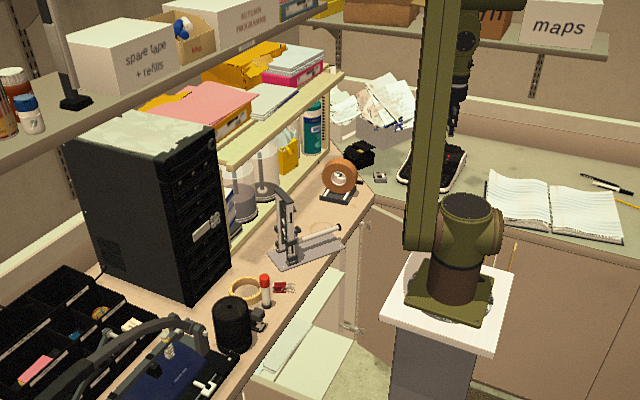

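```bash
python3 - <<'E'
import cv2
a=cv2.imread("pics/top0.png");b=cv2.imread("pics/side0.png")
cv2.imwrite("pics/t1.png",cv2.resize(a[155:255,215:335],None,fx=6,fy=6,interpolation=cv2.INTER_CUBIC))
cv2.imwrite("pics/t2.png",cv2.resize(b[145:285,250:370],None,fx=4.2,fy=4.2,interpolation=cv2.INTER_CUBIC))
E
```

```text
(no output)
```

View pics/t1.png

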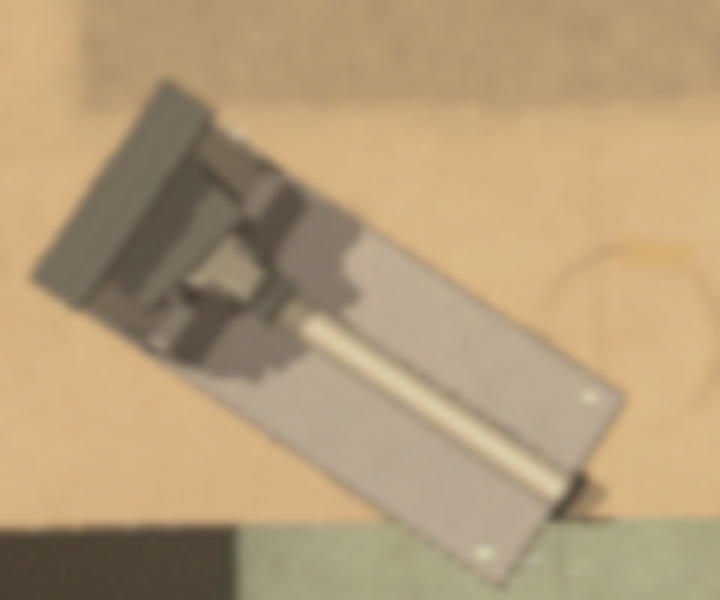

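View pics/t2.png

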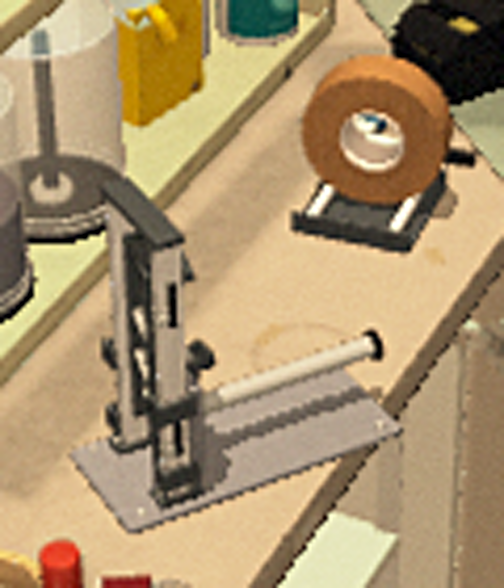

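```bash
cat > h.py <<'E'
import numpy as np
from station import manip, imaging
from scipy.spatial.transform import Rotation as Rn
def ray(s,u,v):
    d=s["R"].T@np.array([(u-s["cx"])/s["fx"],(v-s["cy"])/s["fy"],1]); return -s["R"].T@s["t"],d
def atz(s,u,v,z):
    c,d=ray(s,u,v); return c+d*(z-c[2])/d[2]
def proj(s,X):
    p=s["R"]@np.array(X)+s["t"]; return s["fx"]*p[0]/p[2]+s["cx"],s["fy"]*p[1]/p[2]+s["cy"]
def rot(y,tilt=0):  # tool down, tool y axis (closing) at yaw y
    Y=np.array([np.cos(y),np.sin(y),0]);Z=np.array([0,0,-1.]);X=np.cross(Y,Z)
    return Rn.from_matrix(np.stack([X,Y,Z],1)).as_rotvec()
E
python3 - <<'E'
from h import *
import cv2
s=imaging.snapshot("top");q=imaging.snapshot("side")
for n,u,v,z in [("disc",310.2,237.5,.05),("root",266.7,209.7,.05),("c1",318.7,221.7,.008),("c2",298.7,252.2,.008),
  ("topleft",215+35/6,155+278/6,.23),("topright",215+168/6,155+80/6,.23)]: print(n,atz(s,u,v,z))
print("disc side",atz(q,338.8,227.4,.05),"roll",atz(q,338.6,177.6,.072))
cv2.imwrite("pics/t3.png",cv2.resize(s["img"][155:225,370:470,::-1],None,fx=7,fy=7,interpolation=cv2.INTER_CUBIC))
E
```

```text
disc [ 0.37311234 -0.08266522  0.05      ]
root [0.44410831 0.02509323 0.05      ]
c1 [ 0.41432977 -0.10472542  0.008     ]
c2 [ 0.33667983 -0.05193398  0.008     ]
topleft [0.44743959 0.09884799 0.23      ]
topright [0.5160333  0.05309824 0.23      ]
disc side [ 0.37062216 -0.07794562  0.05      ] roll [ 0.4786732  -0.31850423  0.072     ]
```

View pics/t3.png

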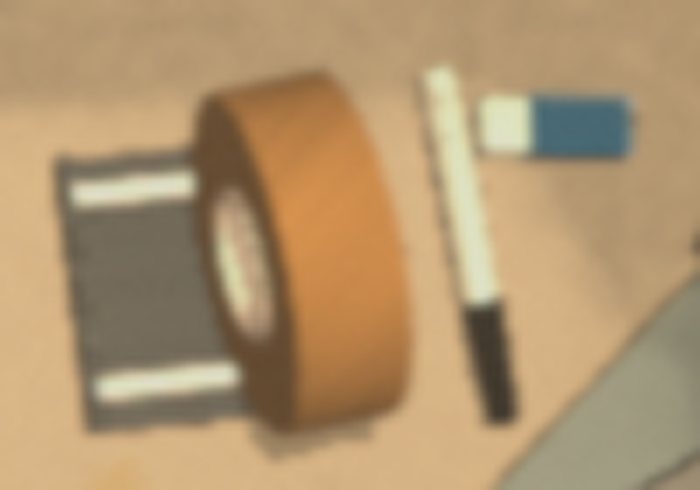

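```bash
cat >> h.py <<'E'
import cv2
def mask(s,box):
    hsv=cv2.cvtColor(s["img"],cv2.COLOR_RGB2HSV); m=np.zeros(hsv.shape[:2],np.uint8)
    x0,x1,y0,y1=box; h=hsv[y0:y1,x0:x1]
    m[y0:y1,x0:x1]=cv2.inRange(h,(4,115,40),(17,255,235))
    n,l,st,_=cv2.connectedComponentsWithStats(m); k=1+np.argmax(st[1:,4])
    hull=cv2.convexHull(np.argwhere(l==k)[:,::-1].astype(np.int32))
    return st[k],cv2.fillConvexPoly(np.zeros_like(m),hull,1)
def cyl(s,x,y,z,a,shape,r=.062,w=.02):
    t=np.linspace(0,2*np.pi,60);d=np.array([np.cos(a),np.sin(a),0]);e=np.array([-np.sin(a),np.cos(a),0])
    P=[proj(s,np.array([x,y,z])+d*k*w+r*(np.cos(b)*e+np.sin(b)*np.array([0,0,1]))) for k in(-1,1) for b in t]
    return cv2.fillConvexPoly(np.zeros(shape,np.uint8),np.round(cv2.convexHull(np.array(P,np.float32))*16).astype(np.int32),1,shift=4)
E
python3 - <<'E'
from h import *
from scipy.optimize import minimize
s=imaging.snapshot("top");q=imaging.snapshot("side")
ms=[]
for c,b in((s,(370,470,155,225)),(q,(310,362,150,205))):
    st,m=mask(c,b);print(st);ms.append((c,m))
f=lambda p,M=ms:sum((cyl(c,p[0],p[1],.072,p[2],m.shape)!=m).sum()/m.sum() for c,m in M)
for M in (ms,ms[:1],ms[1:]):
    r=minimize(f,[.47,-.33,1.67],args=(M,),method="Nelder-Mead",options=dict(initial_simplex=[[.47,-.33,1.67],[.49,-.33,1.67],[.47,-.31,1.67],[.47,-.33,1.9]]))
    print(r.x,r.fun)
for a in [(377.9+2,155+195/7,370+195/7,155+183/7),(370+100/7,155+388/7,370+240/7,155+375/7)]:
    A=atz(s,a[0],a[1],.02);B=atz(s,a[2],a[3],.02);print(A,B,np.arctan2(*(A-B)[[1,0]]))
print(-s["R"].T@s["t"],-q["R"].T@q["t"])
for y in(146,-34,56,-124): print(y,manip.solve_ik([.4125,-.02,.2],rot(np.radians(y))))
for y in(95,-85): print(y,manip.solve_ik([.475,-.33,.2],rot(np.radians(y))))
E
```

```text
[ 398  165   31   52 1077]
[321 158  37  36 852]
[ 0.48318728 -0.33491932  1.70607421] 0.10926290356571476
[ 0.48297564 -0.33527881  1.70886186] 0.07728337236533958
[ 0.48365181 -0.33442344  1.70758384] 0.025665399239543727
[ 0.51168376 -0.2648118   0.02      ] [ 0.51540352 -0.31145015  0.02      ] 1.6503854752716836
[ 0.43990842 -0.27371966  0.02      ] [ 0.44386085 -0.32528746  0.02      ] 1.6472921303034107
[ 0.35426639 -0.09709202  1.08613964] [-0.12295367  1.07370102  0.9819305 ]
146 [-0.04844691  0.07404454 -0.39950278  1.097249    0.         -1.02583129]
-34 [-0.04844691  0.07404454 -0.39950278  1.097249    0.          2.11576136]
56 [-0.04844691  0.07404454 -0.39950278  1.097249    0.          0.54496504]
-124 [-4.84469096e-02  7.40445389e-02 -3.99502784e-01  1.09724900e+00
 -4.44089210e-16 -2.59662762e+00]
95 [-6.07184903e-01  3.56269749e-01 -2.66942028e-02  1.18783237e+00
 -4.44089210e-16 -6.94451365e-01]
-85 [-6.07184903e-01  3.56269749e-01 -2.66942028e-02  1.18783237e+00
 -4.44089210e-16  2.44714129e+00]
```

```bash
python3 - <<'E'
from h import *
R=rot(np.radians(-33.7)); p=np.array([.4115,-.0218,0])
manip.goto(p+[0,0,.22],R)
manip.servo_line(p+[0,0,.10],speed=.12)
print(manip.servo_line(p+[0,0,.031],speed=.06,force_limit=8))
s=manip.sense();print(s["time"],s["eef_pos"],s["wrist_force"])
manip.command_gripper(0.01,50)
s=manip.sense();print(s["time"],s["width"],s["grasp_force"],s["eef_pos"],s["wrist_force"],s["ft_torque"])
q=imaging.snapshot("side");cv2.imwrite("pics/s2.png",cv2.resize(q["img"][120:290,230:400,::-1],None,fx=3.5,fy=3.5,interpolation=cv2.INTER_CUBIC))
E
```

```text
False
4.7 [ 0.41190715 -0.02183342  0.03131308] [-0.22058026 -0.42060715  1.11251299]
5.3833 0.01169047506470462 47.36405074596405 [ 0.41383644 -0.02315498  0.03171915] [ 2.51502992 -3.82482596  0.33494657] [-0.96730827 -0.60134987 -0.02444847]
```

View pics/s2.png

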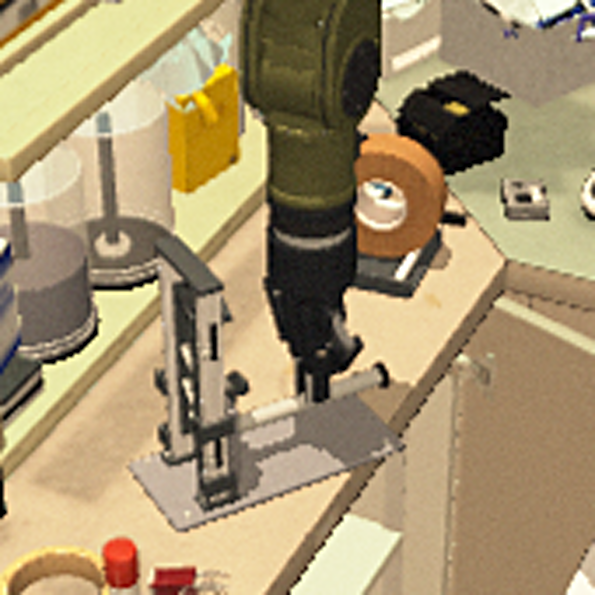

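```bash
python3 - <<'E'
from h import *
p=np.array([.4135,-.0230,0])
def pr(m):
    s=manip.sense();print(m,round(s["time"],2),s["eef_pos"].round(4),s["wrist_force"].round(2),round(s["width"],4),round(s["grasp_force"],1))
    return s
manip.servo_line(p+[0,0,.041],speed=.03);pr(1)
manip.servo_line(p+[0,0,.051],speed=.03);manip.hold(.2);pr(2)
b=manip.servo_line(p+[0,0,.085],speed=.035,force_limit=9);pr(b)
E
```

```text
1 5.92 [ 0.4138 -0.0231  0.0409] [ 2.81 -1.77 -8.24] 0.0114 46.7
2 6.61 [ 0.4138 -0.0231  0.051 ] [ 3.82 -2.83 -7.08] 0.0116 46.9
False 7.73 [ 0.4137 -0.0231  0.0849] [ 5.03 -4.06 -7.44] 0.0114 46.9
```

```bash
python3 - <<'E'
from h import *
p=np.array([.4135,-.0230,0])
def pr(m):
    s=manip.sense();print(m,round(s["time"],2),s["eef_pos"].round(4),s["wrist_force"].round(2),round(s["width"],4),round(s["grasp_force"],1))
    return s
b=manip.servo_line(p+[0,0,.130],speed=.02,force_limit=6);s=pr(b)
z=s["eef_pos"][2]
if b: manip.servo_line(p+[0,0,z-.003],speed=.02);manip.hold(.3);pr("back 3")
E
```

```text
True 8.97 [ 0.4138 -0.0232  0.1069] [  4.64   0.19 -11.76] 0.0117 46.0
back 3 9.6 [ 0.4138 -0.0232  0.1034] [ 4.36 -1.69 -9.72] 0.0111 46.6
```

```bash
python3 - <<'E'
from h import *
p=np.array([.4135,-.0230,0])
def pr(m):
    s=manip.sense();print(m,round(s["time"],2),s["eef_pos"].round(4),s["wrist_force"].round(2),round(s["width"],4),round(s["grasp_force"],1))
    return s
manip.servo_line(p+[0,0,.1005],speed=.02);manip.hold(.2);pr("free")
b=manip.servo_line(p+[0,0,.086],speed=.015,force_limit=5);pr(b)
E
```

```text
free 10.12 [ 0.4138 -0.0232  0.1   ] [ 5.52 -2.39 -9.39] 0.0119 46.5
True 10.57 [ 0.4138 -0.0232  0.0965] [0.19 0.68 2.16] 0.0114 50.0
```

```bash
python3 - <<'E'
from h import *
p=np.array([.4135,-.0230,0])
manip.command_gripper(.03);manip.command_gripper(.085);manip.hold(.3)
s=manip.sense();print(s["time"],s["eef_pos"],s["wrist_force"],s["width"])
manip.servo_line(p+[0,0,.20],speed=.12)
rc=np.array([.4833,-.335,0]);
manip.goto(rc+[0,0,.20],rot(1.69))
s=manip.sense();print(s["time"],s["eef_pos"],s["joint_positions"])
q=imaging.snapshot("side");cv2.imwrite("pics/s3.png",cv2.resize(q["img"][110:290,230:400,::-1],None,fx=3.3,fy=3.3,interpolation=cv2.INTER_CUBIC))
q=imaging.snapshot("top");cv2.imwrite("pics/s4.png",cv2.resize(q["img"][150:260,210:470,::-1],None,fx=3,fy=3,interpolation=cv2.INTER_CUBIC))
E
```

```text
11.775 [ 0.41464932 -0.02386579  0.09618347] [-0.0250564   0.23682005  0.15013872] 0.08469086896736897
15.2 [ 0.48330721 -0.33466352  0.19991284] [-6.05691178e-01  3.73011724e-01 -1.29132150e-03  1.19678846e+00
  9.29437270e-05 -7.25078304e-01]
```

View pics/s3.png

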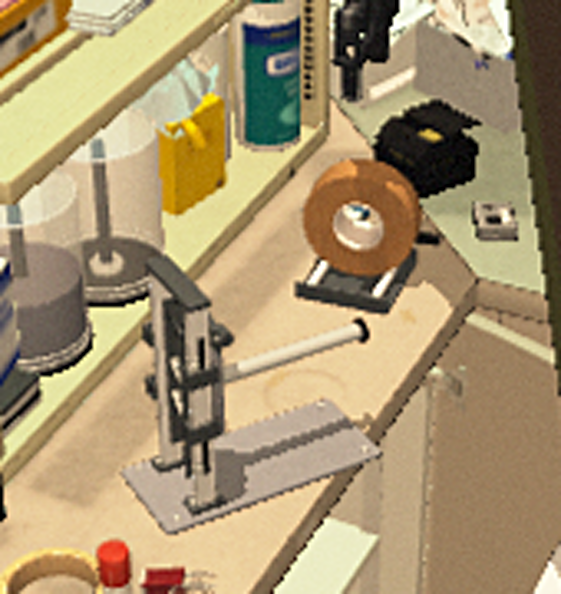

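View pics/s4.png

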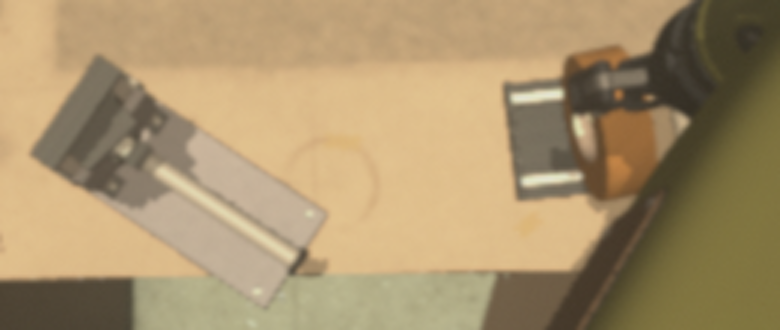

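```bash
python3 - <<'E'
from h import *
s=imaging.snapshot("top");q=imaging.snapshot("side")
print("tcp",proj(q,[.4833,-.3347,.2]),proj(s,[.4833,-.3347,.2]))
A=[];b=[]
for c,u,v in((s,309.3,237),(q,339.7,210.3)):
    o,d=ray(c,u,v);d/=np.linalg.norm(d);P=np.eye(3)-np.outer(d,d);A.append(P);b.append(P@o)
print("disc",np.linalg.lstsq(np.vstack(A),np.hstack(b),rcond=None)[0:2], atz(s,309.3,237,.1148),atz(q,339.7,210.3,.1148))
st,m=mask(q,(310,365,150,205));print(st)
print("root top",atz(s,210+160/3,150+168/3,.1148))
print(manip.sense()["eef_pos"])
E
```

```text
tcp (np.float64(339.9476158477701), np.float64(142.79011961035627)) (np.float64(425.57039037802735), np.float64(182.94441278156816))
disc (array([ 0.37199333, -0.08192813,  0.11183788]), array([3.30409725e-06])) [ 0.37312634 -0.08149026  0.1148    ] [ 0.369105   -0.07843633  0.1148    ]
[321 158  37  36 848]
root top [0.44733111 0.02532457 0.1148    ]
[ 0.48338797 -0.33475347  0.20009297]
```

```bash
python3 - <<'E'
from h import *
def pr(m):
    s=manip.sense();print(m,round(s["time"],2),s["eef_pos"].round(4),s["wrist_force"].round(2),round(s["width"],4),round(s["grasp_force"],1))
rc=np.array([.4833,-.335,0])
print(manip.servo_line(rc+[0,0,.110],speed=.07,force_limit=8))
pr("down")
manip.command_gripper(.03,45);pr("closed")
manip.servo_line(rc+[0,0,.22],speed=.08);pr("up")
a=np.radians(55.4);u=-np.array([np.cos(a),np.sin(a),0])
m=np.array([.4138,-.0232,0])
manip.goto(m+.125*u+[0,0,.22],rot(a));pr("pre")
manip.servo_line(m+.125*u+[0,0,.151],speed=.08);manip.hold(.3);pr("at")
q=imaging.snapshot("side");cv2.imwrite("pics/s5.png",cv2.resize(q["img"][110:290,250:420,::-1],None,fx=3.3,fy=3.3,interpolation=cv2.INTER_CUBIC))
E
```

```text
False
down 16.83 [ 0.4837 -0.3353  0.1106] [ 0.28  0.43 -0.83] 0.0851 0.0
closed 17.41 [ 0.4846 -0.336   0.1112] [ 1.11 -0.89  5.32] 0.0298 2.8
up 18.93 [ 0.483  -0.3348  0.2194] [ 0.12  0.24 -0.4 ] 0.0297 0.0
pre 19.93 [ 0.3438 -0.1266  0.2203] [ 0.11 -0.6  -0.47] 0.0299 0.0
at 21.23 [ 0.3431 -0.1262  0.1513] [-0.12 -0.14  0.17] 0.0301 0.0
```

View pics/s5.png

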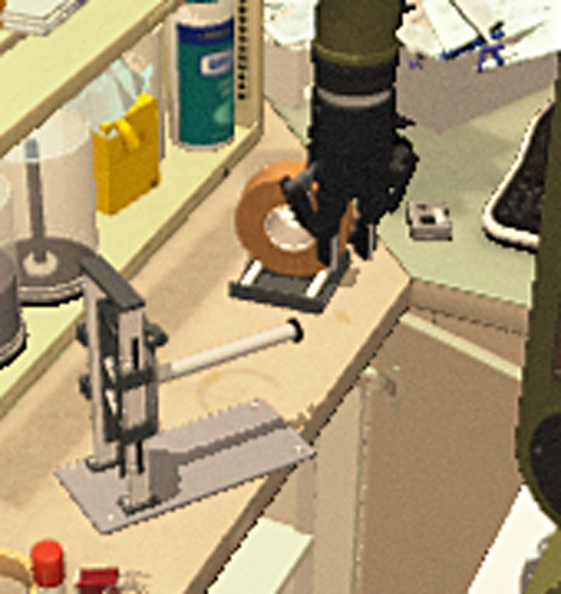

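```bash
cat > fit.py <<'E'
from h import *
from scipy.optimize import minimize
s=imaging.snapshot("top");q=imaging.snapshot("side")
ms=[]
for c,b in((s,(370,470,150,230)),(q,(305,365,145,215))):
    st,m=mask(c,b);print(st);ms.append((c,m))
f=lambda p,M:sum((cyl(c,p[0],p[1],p[3],p[2],m.shape)!=m).sum()/m.sum() for c,m in M)
for M in (ms,ms[:1],ms[1:]):
    x0=np.array([.483,-.335,1.68,.072])
    r=minimize(f,x0,args=(M,),method="Nelder-Mead",options=dict(initial_simplex=np.vstack([x0,x0+np.diag([.02,.02,.2,.01])])))
    print(r.x,r.fun)
E
python3 - <<'E'
from h import *
a=np.radians(55.4);
manip.servo_line([.3431,-.1262,.22],speed=.15)
manip.command_gripper(.085)
manip.goto([.25,-.22,.25],rot(a))
import fit
from fit import *
print(manip.sense()["time"])
ov=[]
for (c,m),(x0,y0) in zip(ms,((380,150),(300,145))):
    i=c["img"][:,:,::-1].copy()
    e=cyl(c,.4833,-.335,.072,1.69,m.shape); k,_=cv2.findContours(e,0,2);j=cv2.drawContours(i.copy(),k,-1,(255,0,0),1)
    k,_=cv2.findContours(m,0,2); j=cv2.drawContours(j,k,-1,(0,255,0),1)
    ov.append(np.vstack([cv2.resize(t[y0:y0+75,x0:x0+95],None,fx=4,fy=4,interpolation=cv2.INTER_CUBIC) for t in(i,j)]))
cv2.imwrite("pics/s6.png",np.hstack(ov))
E
```

```text
[ 398  165   29   52 1015]
[321 158  36  36 816]
[ 0.48453662 -0.33436753  1.67631922  0.07010394] 0.20075981212156993
[ 0.48480317 -0.33280517  1.72595294  0.06257808] 0.1488095238095238
[ 0.4845657  -0.33364797  1.75366573  0.07045611] 0.03471552555448409
23.175
```

View pics/s6.png

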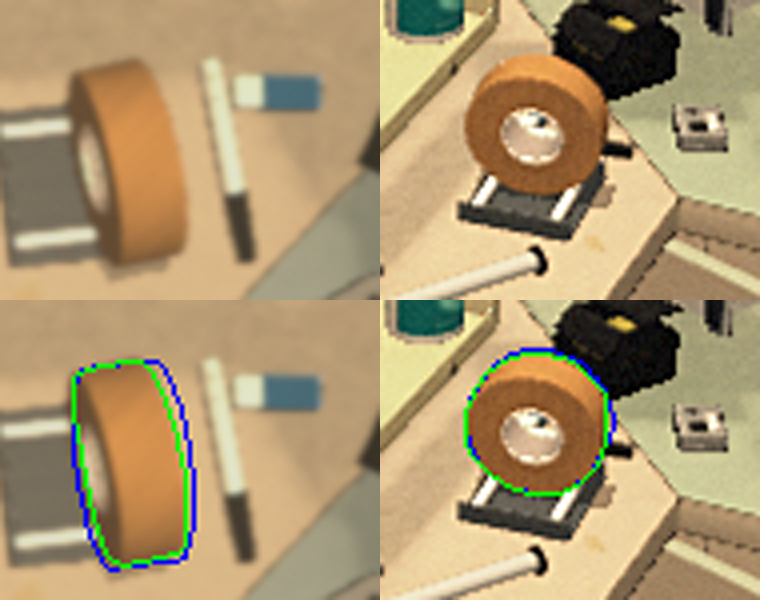

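```bash
python3 - <<'E'
from h import *
def pr(m):
    s=manip.sense();print(m,round(s["time"],2),s["eef_pos"].round(4),s["wrist_force"].round(2),round(s["width"],4),round(s["grasp_force"],1))
rc=np.array([.4838,-.334,0])
manip.goto(rc+[0,0,.20],rot(1.69))
print(manip.servo_line(rc+[0,0,.107],speed=.09,force_limit=8))
for w in(.045,.037):
    manip.command_gripper(w,45);pr(w)
manip.command_gripper(.0,45);pr("closed")
manip.servo_line(rc+[0,0,.137],speed=.08);manip.hold(.2);pr("up")
E
```

```text
False
0.045 25.87 [ 0.4839 -0.3341  0.1071] [-0.2   0.18 -0.04] 0.0451 0.0
0.037 26.11 [ 0.4839 -0.3341  0.1074] [-1.03 -0.36  2.76] 0.0377 42.1
closed 26.32 [ 0.4839 -0.3341  0.1073] [-0.99  0.3   4.43] 0.0378 44.1
up 27.05 [ 0.4833 -0.3336  0.1362] [-0.35  0.52 -2.25] 0.0379 44.8
```

```bash
python3 - <<'E'
from h import *
from scipy.optimize import minimize
def pr(m):
    s=manip.sense();print(m,round(s["time"],2),s["eef_pos"].round(4),s["wrist_force"].round(2),round(s["width"],4),round(s["grasp_force"],1))
rc=np.array([.4838,-.334,0])
manip.servo_line(rc+[0,0,.21],speed=.1)
a=np.radians(55.4);u=-np.array([np.cos(a),np.sin(a),0]);m=np.array([.4138,-.0232,0])
manip.goto(m+.13*u+[0,0,.21],rot(a))
manip.servo_line(m+.13*u+[0,0,.148],speed=.08);manip.hold(.4);pr("at")
c=m+.13*u+[0,0,.113]
q=imaging.snapshot("side");cx,cy=map(int,proj(q,c));print(cx,cy)
st,M=mask(q,(cx-35,cx+35,cy-32,cy+32));print(st,cyl(q,*c,a,M.shape).sum(),M.sum())
e=np.array([-u[1],u[0],0])
f=lambda p:(cyl(q,*(c+p[0]*e+[0,0,p[1]]),a,M.shape)!=M).sum()
r=minimize(f,[0,0],method="Nelder-Mead",options=dict(initial_simplex=[[0,0],[.01,0],[0,.01]]));print(r.x,r.fun)
cv2.imwrite("pics/s7.png",q["img"][:,:,::-1])
E
```

```text
at 30.24 [ 0.3401 -0.1302  0.1482] [ 0.12 -0.06 -1.63] 0.0378 44.8
355 204
[339 184  34  45 881] 1111 1123
[-0.00105835 -0.00151123] 38.0
```

```bash
python3 - <<'E'
from h import *
def pr(m):
    s=manip.sense();print(m,round(s["time"],2),s["eef_pos"].round(4),s["wrist_force"].round(2),round(s["width"],4),round(s["grasp_force"],1))
a=np.radians(55.4);u=-np.array([np.cos(a),np.sin(a),0]);m=np.array([.4138,-.0232,0])
b=manip.servo_line(m+.012*u+[0,0,.148],speed=.05,force_limit=4);pr(b)
if not b:
    manip.hold(.2)
    b=manip.servo_line(m+.012*u+[0,0,.124],speed=.025,force_limit=2);pr(b)
E
```

```text
False 32.8 [ 0.4068 -0.0332  0.148 ] [-0.84  0.24 -2.9 ] 0.0376 44.8
True 33.62 [ 0.4067 -0.033   0.1336] [0.43 0.31 2.67] 0.0379 45.7
```

```bash
python3 - <<'E'
from h import *
from scipy.optimize import minimize
a=np.radians(55.4);u=-np.array([np.cos(a),np.sin(a),0]);m=np.array([.4138,-.0232,0])
manip.command_gripper(.05);manip.command_gripper(.07);manip.hold(.3)
s=manip.sense();print(s["time"],s["wrist_force"],s["width"])
manip.servo_line(m+.012*u+[0,0,.26],speed=.1)
manip.goto([.3,-.25,.28],rot(a));manip.hold(1.5)
c=m+.012*u+[0,0,.098]
for n in("side","top"):
    q=imaging.snapshot(n);cx,cy=map(int,proj(q,c))
    st,M=mask(q,(cx-35,cx+35,cy-32,cy+32));print(n,st,cyl(q,*c,a,M.shape).sum(),M.sum())
    e=np.array([-u[1],u[0],0])
    f=lambda p:(cyl(q,*(c+p[0]*e+[0,0,p[1]]+p[2]*u),a+p[3],M.shape)!=M).sum()
    r=minimize(f,[0]*4,method="Nelder-Mead",options=dict(initial_simplex=np.vstack([np.zeros(4),np.diag([.01,.01,.01,.1])])));print(r.x,r.fun)
    # dark end disc / bar height
    cv2.imwrite(f"pics/f_{n}.png",q["img"][:,:,::-1])
print(manip.sense()["time"])
E
```

```text
34.525 [-0.60860558 -0.22903249  0.57636675] 0.06992226629147495
side [306 199  34  43 868] 1095 1101
[ 0.0010987  -0.00258665  0.00158433  0.04118715] 27.0
top [269 198  40  51 929] 1127 996
[ 0.00107039 -0.01317594 -0.00125154  0.03694433] 95.0
38.5
```

```bash
python3 -c "
from station import manip
print(manip.sign_off())"
```

```text
the job is handed in; nothing more can be done
None
```

The bar rests by its pawl on the top rung, about 65 mm above its parked place, and the roll hangs on it within about 1 mm sideways and 0.04 rad of the bar's axis by camera fit; I handed the job in at about 38.5 s without seeing the verdict, after the first grip on the roll slipped off and a deeper second one held.

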